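# Clip the clean ink roller into its storage stand

### The arm

A 6-joint arm with a two-finger parallel gripper is mounted at the origin on the work surface. World frame = base frame: x ahead of the robot, y to its left, z up, the work surface at z = 0. Lengths are in mm, angles in rad, forces in N, time in s.
With the tool pointing down it reaches from about 400 to 925 mm from the base axis. Payload 12.5 kg.
Tool frame: the origin (TCP) lies on the front face of the gripper's body, between the roots of the fingers; the fingertips stand 78 mm ahead of it and the grasp point (between the pads) lies 59 mm ahead of it (env.nose_length is the distance from the TCP to the fingertips, in mm); z points along the fingers, y is the line along which they close (so a half turn about z gives the same grasp; the last joint's range is limited). The gripper opens to 95 mm and grips with 3 to 60 N. Pads are 20 mm wide; open, the fingers measure 119 mm over their backs; the gripper's body (75 mm by 180 mm) begins 59 mm behind the grasp point.
Start: joints at [-1.376, 0.491, 1.559, -0, 1.092, -0.106], TCP at [185.199, -596.941, 292.261] pointing down, gripper open.
Joint ranges: [-3.1, 3.1], [-0.84, 2.19], [0.05, 2.79], [-1.13, 4.28], [0.06, 2.93], [-2.69, 2.69]. Speed limits (rad/s): [2.22, 2.22, 2.79, 3.14, 3.14, 3.14].

### API

Orientations are given as [roll, pitch, yaw] about the fixed x, y, z axes, in that order (R = Rz(yaw) Ry(pitch) Rx(roll)).
In Python, from cell import env gives the robot as it stands.
- The arm moves only by the tool jog_arm, never from a script. Its argument "motion" is a list of rows, each a list of 7 numbers: the turn, a rotation vector about the tool's x, y, z in degrees, then the shift along the tool's x, y, z in mm, then the finger opening in mm, from 0 to 95.1. In form: [[wx, wy, wz, x, y, z, hand], ...]. A call has 1 to 10 rows; each row shifts and turns the commanded pose from where the row before left it, along the tool's axes as they then stand; what a row does not reach is not made up. A row lasts 1/8 s, in which the tool goes at most 62.5 mm and 10.7 degrees, less where a joint would pass 70% of its speed; a pose out of reach is approached as far as the arm can. A call is refused whole if a number of a shift passes 62.5 or a number of a turn 10.7, either way. A call with a gripper value outside its range is refused whole. The fingers move at their own pace and stop on an object; the grip force is fixed at half the most. Time passes only in rows, so rows that do not move let the fingers close. It gives the time, the measured TCP pose, the force, the opening and the grip force at its end, in the units of the state.
- env.state(): the state, without advancing time (a new reading comes with each control period).
- env.read_camera(name): name is "scene" or "top" or "wrist"; returns a dict with "color" (480x640x3 uint8, red, green, blue), "z_map" (480x640 float32, mm along the optical axis (not along the pixel's ray), 0 where there is no reading), "camera_matrix" (3x3 intrinsics, pixels), "k1" (the pictures are not rectified: a ray, as slopes to the right and down, at radius r is drawn at 1 + k1 r^2 times it, then the intrinsics apply), "world_to_cam" (4x4, takes a point from world to camera coordinates). Camera axes: x right, y up, looking along -z (the intrinsics and any distortion apply to the point x, -y, -z); pixel columns grow to the right and rows downward; lengths in mm; the calibration is good to about 2 mm. A picture is of the moment at which its call begins.
- env.job_done(): hands the job in; it is judged then, once.
Trained networks look in the newest picture that a camera, given by its name, has taken for a name from the list of things; names that differ only in an ending like _2 or _b are one class to them, and where a whole thing is asked for, a point or a joint stands for the part that bears it (a point fixed in the world has none). Each returns a list of dicts, best first, with "score" (0 to 1); they miss things now and then, are a little off and sometimes report something else, mostly with a low value. They report only what shows in the picture. A call takes as long as a camera call. They do not tell look-alikes from the thing itself.
- env.recognise(camera, thing): "location" ([column, row] in pixels, amid what is visible of it).
The state is a dict: "t": time; "joints": joint angles; "qvel": joint speeds; "tau": joint torques, N m; "eef_pos": TCP position; "tcp_rot": TCP orientation; "ft_force": force on the tool from outside, world axes, zero at the start; "moment": the same for the moment, N m; "opening": opening from 0.0 (shut) to 1.0 (fully open); "grip_force": force on a finger pad.
Only numpy, scipy, OpenCV 4.12 (cv2) and the standard library are available. Lean on these libraries where they do the work, as an engineer would, in place of code of your own. Each camera call takes 0.05 s, during which the arm holds its last target. There are 200 camera calls.

### The job

Put the long ink roller away in the clip stand: lift it off its wooden rest, lay its steel axle ends in the mouths of both forks so that it lies on top of the sprung jaws, and let go of it there for a moment. Then press it down from above until it snaps past the jaws and sits fully home and level in the bottom of both forks, the jaws closed over it. Leave the short roller, the white tub and the ink jar where they stand.

Things in the scene. Friction and masses are not known exactly. Their poses are not given: they have to be found in the camera images.
- long_roller: the longer of two loose amber ink rollers: cylinder 40 mm in diameter, 100 mm long, on a steel axle 12 mm in diameter and 184 mm long over all (42 mm bare at each end); about 0.22 kg. Origin at its centre, y along the axle; it may be rolled to any angle about y. At the start it lies on a wooden rest, axle level, 36 mm above the table.
- long_rest: fixed wooden rest under the long roller (the short one has an equal one): base 80 x 70 x 8 mm, origin at the centre of its underside. Four small posts, 14 to 24 mm either side of its x = 0 and 18 to 30 mm from y = 0, rise to 22 mm; the roller lies between them along y.
- short_roller: the shorter ink roller, same look and thickness, cylinder 68 mm long, axle 124 mm over all, on an equal rest; too short for the stand. Origin at its centre, y along the axle. To be left alone.
- stand: fixed clip stand, wooden base 130 x 190 x 18 mm, origin at the centre of its underside, y along the line of its two forks (as the axle must lie). Steel forks, 10 mm thick, at y = +-64 mm: slot 16 mm wide, centred on x = 0, floor at z = 54 mm; tall cheek at -x (to z = 92 mm, then flared to 115 mm), short one at +x (to 72 mm). Between the forks it is open down to the jaw shaft at z = 25 mm.
- mouth (a point): where the centre of the roller comes to lie when laid in the mouths of both forks, on the jaws: stand x = -2, y = 0, z = 84 mm. Axes as the stand's. Along y it may be up to 9 mm off either way before the cylinder meets a fork.
- home (a point): where the centre of the roller is when fully home in the forks: stand x = 0 (+-2 mm play), y = 0 (+-9 mm play), z = 60 mm. Axes as the stand's.
- jaw (a joint): angle of the two black sprung jaws, just outside the forks at stand y = +-76 mm, moving as one about a shaft along y: 0 closed, about 0.13 as the axle passes, 0.4 at most; the spring closes it. Noses hang over the slots from +x, sloping up at 60 degrees from the tip (x = -2, z = 72 mm) to x = 20, z = 110 mm. 8 to 20 N on the roller pushes it past; one end may snap in first.
- tub: loose white plastic tub 76 mm in diameter, 70 mm high, origin at the centre of its underside. A bystander.
- ink_jar: loose ink jar 54 mm in diameter, 65 mm high, origin at the centre of its underside. A bystander.
Things that resemble listed ones, but are neither listed nor needed, are in the scene too. Leave any blue or purple look-alike of the long_roller alone.

How it is judged:
By the outcome, as a careful person would: the job done as asked, in the order asked, and still so for the second after the job is handed in, with the robot touching nothing.
It also fails if it takes over 58 s, if anything falls off the work surface, if the arm or the gripper's body presses on something with over 40 N, if the wrist force passes 120 N, or if a joint passes its speed limit or range.

## Working session

There is one attempt and no reset: what is moved stays moved. The work goes in short steps, Python scripts to look and compute and a tool call to move; the robot and the scene stay as the last step left them, time stands still between calls to the robot, and variables do not carry over. Pictures are saved under pics/ and viewed, at most 10 in all, crops included, and the job is handed in when it is done.

Besides the shell and the picture viewer there is one more tool, called after "Call:" as name([rows], argument=value, ...), one row to a line, values as JSON. jog_arm: Moves the arm, as the interface text tells. Its arguments: {"type":"object","properties":{"motion":{"type":"array"}},"required":["motion"]}

```bash
mkdir -p pics; ls
cat > h.py <<'E'
import numpy as np, cv2
from cell import env
from scipy.spatial.transform import Rotation as R
def snap(n,f=None):
    c=env.read_camera(n)
    if f: cv2.imwrite('pics/'+f,c['color'][:,:,::-1])
    return c
def ray(c,px):
    K=np.array(c['camera_matrix'],float);W=np.array(c['world_to_cam'])
    u=np.array([(px[0]-K[0,2])/K[0,0],(px[1]-K[1,2])/K[1,1]]);s=u.copy()
    for _ in range(20): s=u/(1+c['k1']*(s@s))
    o=-W[:3,:3].T@W[:3,3]
    return o,W[:3,:3].T@np.array([s[0],-s[1],-1.])
def onz(c,px,z):
    o,d=ray(c,px);return o+d*(z-o[2])/d[2]
def deproj(c,px):
    o,d=ray(c,px);return o+d*c['z_map'][int(round(px[1])),int(round(px[0]))]
def proj(c,p):
    K=np.array(c['camera_matrix'],float);W=np.array(c['world_to_cam'])
    q=W[:3,:3]@np.array(p,float)+W[:3,3];s=np.array([q[0],-q[1]])/-q[2];s=s*(1+c['k1']*(s@s))
    return np.array([K[0,0]*s[0]+K[0,2],K[1,1]*s[1]+K[1,2]])
def tri(c1,p1,c2,p2):
    o1,d1=ray(c1,p1);o2,d2=ray(c2,p2)
    t=np.linalg.lstsq(np.c_[d1,-d2],o2-o1,rcond=None)[0]
    a,b=o1+d1*t[0],o2+d2*t[1];return (a+b)/2,np.linalg.norm(a-b)
E
python3 - <<'E'
from h import *
print({k:np.round(v,3) if not isinstance(v,str) else v for k,v in env.state().items()})
for n in['top','scene']:
    c=snap(n,n+'0.png')
    print(n,np.round(c['world_to_cam'],2).tolist(),c['camera_matrix'],c['k1'])
    for t in['long_roller','long_rest','short_roller','stand','tub','ink_jar','jaw']:
        for r in env.recognise(n,t): print(n,t,np.round(r['location']),round(r['score'],2),np.round(deproj(c,r['location'])))
E
```

```text
pics
{'t': np.float64(0.0), 'joints': array([-1.376,  0.492,  1.559,  0.   ,  1.092, -0.106]), 'qvel': array([ 0.   , -0.001, -0.   ,  0.002, -0.002, -0.001]), 'tau': array([ 0.0000e+00, -6.1263e+01, -2.5818e+01,  6.9000e-02,  4.8000e-02,
       -0.0000e+00]), 'eef_pos': array([ 185.172, -596.78 ,  291.664]), 'tcp_rot': array([-3.141, -0.   ,  0.301]), 'ft_force': array([0.299, 0.338, 0.764]), 'moment': array([ 0.017,  0.026, -0.051]), 'grip_force': np.float64(0.0), 'opening': np.float64(0.998)}
top [[-0.02, -1.0, 0.02, 14.84], [0.98, -0.02, 0.18, -556.66], [-0.18, 0.02, 0.98, -791.35], [0.0, 0.0, 0.0, 1.0]] [[493.38605244   0.         321.90560266]
 [  0.         493.38605244 239.76587657]
 [  0.           0.           1.        ]] -0.08291230377456515
top long_roller [152. 229.] 0.82 [584. 302.  37.]
top long_roller [443. 404.] 0.82 [ 278. -192.   37.]
top long_roller [247. 302.] 0.79 [454. 131.  55.]
top long_rest [257. 310.] 0.89 [442. 120.  10.]
top short_roller [247. 180.] 0.86 [666. 134.  52.]
top stand [417. 267.] 0.7 [ 511. -163.   20.]
top tub [332. 112.] 0.78 [814. -20.   4.]
top ink_jar [336. 359.] 0.75 [359. -14.  64.]
top jaw [424. 259.] 0.88 [ 524. -174.   30.]
scene [[-0.17, 0.99, -0.02, 53.88], [-0.59, -0.08, 0.8, 269.59], [0.79, 0.14, 0.6, -1233.68], [0.0, 0.0, 0.0, 1.0]] [[450.53157566   0.         319.68232317]
 [  0.         450.53157566 237.0217831 ]
 [  0.           0.           1.        ]] -0.08139187692373377
scene long_roller [487. 295.] 0.88 [610. 311.  34.]
scene long_roller [233. 179.] 0.8 [ 309. -198.   32.]
scene long_roller [380. 230.] 0.67 [473. 136.  43.]
scene long_rest [375. 247.] 0.86 [477. 130.   6.]
scene short_roller [374. 313.] 0.83 [685. 140.  47.]
scene stand [218. 240.] 0.64 [ 513. -162.   17.]
scene tub [245. 363.] 0.74 [770. -32.   9.]
scene ink_jar [307. 196.] 0.69 [377. -17.  44.]
scene jaw [221. 240.] 0.61 [ 510. -156.   17.]
```

View pics/top0.png

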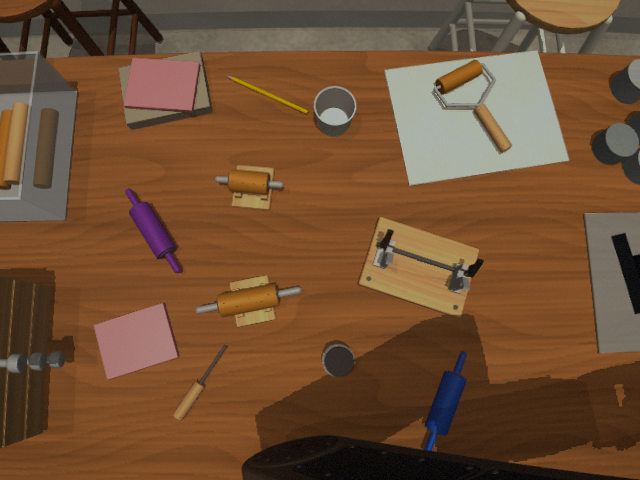

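View pics/scene0.png

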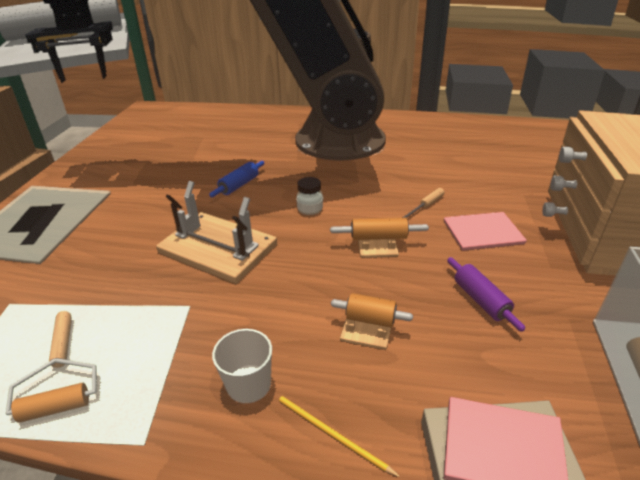

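Run:
```python
import cv2,numpy as np
t=cv2.imread('pics/top0.png');s=cv2.imread('pics/scene0.png')
f=lambda i,x,y:cv2.resize(i[y:y+100,x:x+133],(400,300),interpolation=cv2.INTER_CUBIC)
cv2.imwrite('pics/crop.png',np.vstack([np.hstack([f(t,185,250),f(t,355,215)]),np.hstack([f(s,315,180),f(s,150,175)])]))
```

```text
(no output)
```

View pics/crop.png

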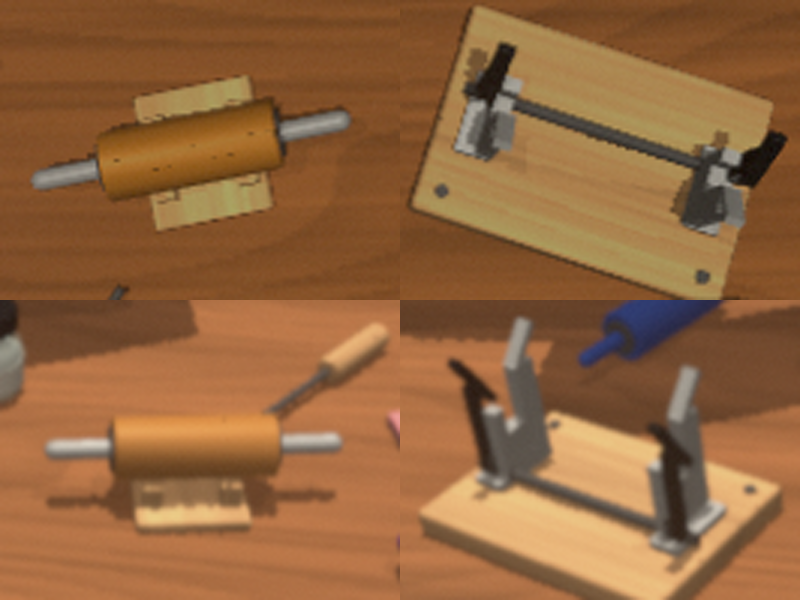

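Run:
```python
from h import *
a=snap('top');b=snap('scene')
P,e1=tri(a,(197,310),b,(427.5,227));Q,e2=tri(a,(300.6,290),b,(331,229))
print(P,e1,Q,e2,np.linalg.norm(P-Q),(P+Q)/2,np.degrees(np.arctan2(*(Q-P)[[1,0]])))
for n,px in zip('ABCD',[(380.6,216.7),(479.7,249.3),(358.3,284.2),(461.4,314.1)]): print(n,onz(a,px,18).round(1))
A,B,C,D=[onz(a,px,18)[:2] for px in [(380.6,216.7),(479.7,249.3),(358.3,284.2),(461.4,314.1)]]
c=(A+B+C+D)/4; y=(A-B+C-D); print(c,np.degrees(np.arctan2(y[1],y[0])), np.linalg.norm(A-B),np.linalg.norm(A-C))
W=np.array(b['world_to_cam']);print('scenecam',-W[:3,:3].T@W[:3,3])
w=snap('wrist');print(np.round(w['world_to_cam'],3).tolist(), w['camera_matrix'])
W=np.array(w['world_to_cam']);print(-W[:3,:3].T@W[:3,3])
```

```text
[441.65814752 221.32444444  35.19169937] 3.380544629509125 [472.78796303  44.70163555  35.36363685] 3.7711100152238473 179.34523020121895 [457.22305528 133.01304     35.27766811] -80.00426343225648
A [ 603.6 -102.    18. ]
B [ 541.2 -278.7   18. ]
C [482.9 -57.9  18. ]
D [ 426.8 -237.4   18. ]
[ 513.60895702 -169.01409593] 71.58573509659108 187.42633712745655 128.5662502151766
scenecam [1142.21111135  147.4091527   520.73220977]
[[0.297, -0.955, 0.001, -625.524], [0.928, 0.288, -0.238, 27.297], [0.227, 0.071, 0.971, -388.975], [0.0, 0.0, 0.0, 1.0]] [[347.16857821   0.         317.50761341]
 [  0.         347.16857821 240.92811542]
 [  0.           0.           1.        ]]
[ 248.70908653 -577.47835859  384.69377975]
```

```bash
cat >> h.py <<'E'
def plan(xyz,yawdeg,n=None,hand=95):
    """rows to a tool-down pose with tool x at yawdeg"""
    s=env.state();p=np.array(s['eef_pos']);r0=R.from_euler('xyz',s['tcp_rot'])
    r1=R.from_euler('xyz',[np.pi,0,np.radians(yawdeg)])
    rv=(r0.inv()*r1).as_rotvec(); d=np.array(xyz)-p
    n=n or int(max(np.ceil(np.linalg.norm(d)/60),np.ceil(np.degrees(np.linalg.norm(rv))/10.4),1))
    for i in range(n):
        ri=r0*R.from_rotvec(rv*i/n)
        print(np.r_[np.degrees(rv)/n,ri.inv().apply(d/n),hand].round(1).tolist(),end=',')
    print('n',n)
E
python3 -c "
from h import *
plan([514,-169,292],71.6)"
```

```text
[0.0, 0.0, -6.0, 49.0, -34.6, 0.0, 95.0],[0.0, 0.0, -6.0, 52.3, -29.2, 0.0, 95.0],[0.0, 0.0, -6.0, 55.1, -23.6, 0.0, 95.0],[0.0, 0.0, -6.0, 57.3, -17.6, 0.0, 95.0],[0.0, 0.0, -6.0, 58.8, -11.5, 0.0, 95.0],[0.0, 0.0, -6.0, 59.7, -5.3, 0.0, 95.0],[0.0, 0.0, -6.0, 60.0, 1.1, 0.0, 95.0],[0.0, 0.0, -6.0, 59.5, 7.4, 0.0, 95.0],[0.0, 0.0, -6.0, 58.4, 13.6, 0.0, 95.0],n 9
```

Call:
jog_arm([
  [0,0,-6,49,-34.5,0,95],
  [0,0,-6,52.5,-29,0,95],
  [0,0,-6,55,-23.5,0,95],
  [0,0,-6,57.5,-17.5,0,95],
  [0,0,-6,59,-11.5,0,95],
  [0,0,-6,59.5,-5.5,0,95],
  [0,0,-6,60,1,0,95],
  [0,0,-6,59.5,7.5,0,95],
  [0,0,-6,58.5,13.5,0,95],
  [0,0,0,0,0,0,95],
])

```text
t: 2.2
eef_pos: [517.1, -167.1, 292.2]
tcp_rot: [3.141, -0.0, 1.249]
ft_force: [-0.2, -0.7, -0.0]
opening: 0.999
grip_force: 0.0
```

Run:
```python
from h import *
c=snap('wrist','w1.png')
import pickle;pickle.dump({k:c[k] for k in c},open('w1.pkl','wb'))
# predicted fork points for stand guess
s=env.state();print(s['eef_pos'],s['tcp_rot'],s['joints'])
for t in['stand','jaw']:
    for r in env.recognise('wrist',t): print(t,np.round(r['location']),r['score'])
```

```text
[ 516.1393843  -168.66621143  292.1169778 ] [-3.14153895e+00  1.78012721e-04  1.24634551e+00] [-4.37441784e-01  3.74894013e-01  1.76060611e+00 -2.16549046e-04
  1.00612583e+00 -1.12875080e-01]
stand [316. 213.] 0.66
jaw [327. 197.] 0.83
```

View pics/w1.png

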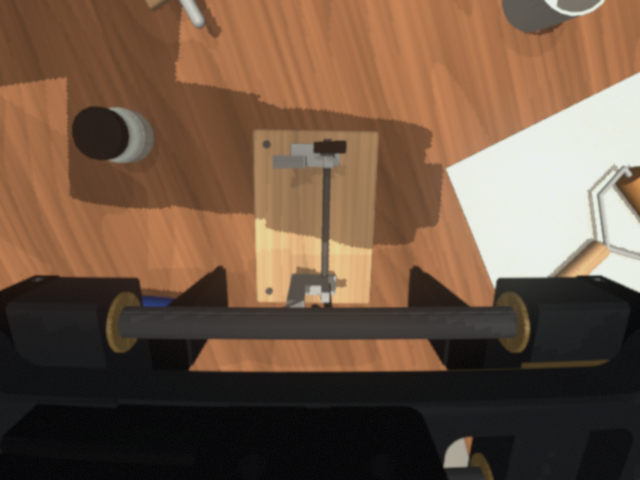

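```bash
cat >> h.py <<'E'
def cloud(c):
    K=np.array(c['camera_matrix'],float);W=np.array(c['world_to_cam'])
    v,u=np.mgrid[0:480,0:640];x=cv2.undistortPoints(np.dstack([u,v]).reshape(-1,1,2).astype(np.float64),K,np.array([c['k1'],0,0,0,0.])).reshape(480,640,2)
    z=c['z_map'];q=np.dstack([x[...,0]*z,-x[...,1]*z,-z]);return (q-W[:3,3])@W[:3,:3]
E
python3 - <<'E'
from h import *
import pickle
for n,c in (('wrist',pickle.load(open('w1.pkl','rb'))),('top',snap('top')),('scene',snap('scene'))):
    P=cloud(c);ok=c['z_map']>0
    near=(np.hypot(P[...,0]-514,P[...,1]+169)<125)&ok
    hs=cv2.cvtColor(c['color'],cv2.COLOR_RGB2HSV)
    m=near&(abs(P[...,2]-18)<5)
    r=cv2.minAreaRect(P[m][:,:2].astype(np.float32));tbl=near&(abs(P[...,2])<6)
    print(n,r,m.sum(),'zplate',np.median(P[m][:,2]),'ztable',np.median(P[tbl][:,2]))
    # frame
    a=np.radians(-18.4);X=np.array([np.cos(a),np.sin(a)]);Y=np.array([-np.sin(a),np.cos(a)])
    for lo,hi in((62,76),(84,95),(95,125)):
        k=near&(P[...,2]>lo)&(P[...,2]<hi)&(P[...,2]<130);q=P[k]-[514,-169,0]
        x=q[:,:2]@X;y=q[:,:2]@Y
        for s in(1,-1):
            g=y*s>30
            if g.sum()>3: print(n,lo,s,g.sum(),'x',np.percentile(x[g],[2,50,98]).round(1),'y',np.percentile(y[g],[2,50,98]).round(1),'z',np.percentile(q[g,2],[50,98]).round(1),'steel',c['color'][k][g].mean())
E
```

```text
wrist ((513.04345703125, -167.59219360351562), (189.56947326660156, 131.17276000976562), 70.51616668701172) 17248 zplate 17.925768456578076 ztable -0.02269654009523941
wrist 62 1 137 x [-1.3 11.  15.5] y [59.5 65.6 80.1] z [72.1 75.8] steel 119.24574209245742
wrist 62 -1 270 x [-25.1   7.   15.1] y [-71.8 -59.4 -57.5] z [71.3 75.7] steel 110.5111111111111
wrist 84 1 142 x [-11.6   7.2  11.2] y [60.2 73.9 81.2] z [91.7 95. ] steel 64.80046948356808
wrist 84 -1 111 x [-26.1 -17.9 -10.5] y [-62.9 -58.1 -57.3] z [91.1 94.2] steel 100.26426426426427
wrist 95 1 622 x [-31.6 -15.4  23.9] y [59.9 67.6 80.5] z [107.  115.4] steel 86.86870310825294
wrist 95 -1 73 x [-27.1 -18.3 -13.1] y [-62.3 -58.2 -57.3] z [ 99.  105.8] steel 104.96347031963471
top ((518.6701049804688, -153.5777587890625), (161.15069580078125, 130.64442443847656), 70.41841888427734) 4391 zplate 17.453793758636724 ztable -0.39201183910342574
top 62 1 61 x [-23.5   9.2  16.2] y [60.5 67.6 81.4] z [71.7 75.7] steel 79.78688524590164
top 84 1 54 x [-22.5   7.9  14. ] y [62.  75.  82.1] z [90.9 94.8] steel 44.376543209876544
top 95 1 128 x [-30.7 -13.8  24.3] y [61.  70.2 81.9] z [107.  115.2] steel 63.919270833333336
scene ((514.26171875, -165.78306579589844), (190.6917266845703, 130.54136657714844), 70.07921600341797) 3287 zplate 16.71908269203322 ztable -1.0904357536941622
scene 62 1 124 x [-22.8  13.5  20.5] y [61.7 71.9 82.8] z [69.6 75.4] steel 67.69086021505376
scene 62 -1 147 x [-25.    2.5  16.8] y [-75.4 -60.  -54.6] z [69.4 75.7] steel 80.61904761904762
scene 84 1 92 x [-22.9  -8.3  19.5] y [61.1 71.5 82.8] z [89.1 94.4] steel 77.92391304347827
scene 84 -1 77 x [-24.7 -11.7  15.9] y [-74.9 -62.  -55. ] z [88.9 94.1] steel 82.82251082251082
scene 95 1 132 x [-29.2 -17.3  25.2] y [61.5 70.1 83.1] z [104.1 112.8] steel 94.10353535353535
scene 95 -1 120 x [-30.9 -19.4  20.7] y [-76.9 -62.7 -55.2] z [103.5 113.1] steel 107.8861111111111
```

```bash
python3 -c "
from h import *
plan([457,133,250],100)"
```

```text
[0.0, 0.0, -4.8, 44.8, -25.5, 7.0, 95.0],[0.0, 0.0, -4.8, 46.8, -21.7, 7.0, 95.0],[0.0, 0.0, -4.8, 48.5, -17.7, 7.0, 95.0],[0.0, 0.0, -4.8, 49.8, -13.5, 7.0, 95.0],[0.0, 0.0, -4.8, 50.7, -9.3, 7.0, 95.0],[0.0, 0.0, -4.8, 51.4, -5.0, 7.0, 95.0],n 6
```

Call:
jog_arm([
  [0,0,-5,45,-25.5,7,95],
  [0,0,-5,47,-21.5,7,95],
  [0,0,-5,48.5,-17.5,7,95],
  [0,0,-5,50,-13.5,7,95],
  [0,0,-5,50.5,-9,7,95],
  [0,0,-3.6,51.5,-5,7,95],
  [0,0,0,0,0,0,95],
])

```text
t: 3.32
eef_pos: [454.6, 135.2, 250.0]
tcp_rot: [-3.141, -0.0, 1.745]
ft_force: [0.2, 0.1, -0.2]
opening: 1.001
grip_force: 0.0
```

```bash
cat > meas.py <<'E'
from h import *
for n in('wrist','top','scene'):
    c=snap(n,'m_%s.png'%n);P=cloud(c);near=(c['z_map']>0)&(np.hypot(P[...,0]-457,P[...,1]-133)<105)
    hs=cv2.cvtColor(c['color'],cv2.COLOR_RGB2HSV)
    z=P[...,2]
    rest=near&(abs(z-8)<4)&(P[...,2]>4)
    q=P[near&(z>28)&(z<62)]
    if len(q)<30: print(n,len(q));continue
    r=cv2.minAreaRect(q[:,:2].astype(np.float32))
    cyl=q[q[:,2]>46];rc=cv2.minAreaRect(cyl[:,:2].astype(np.float32)) if len(cyl)>20 else None
    print(n,len(q),'all',r,'cyl',rc,'top z',np.percentile(q[:,2],98),'rest',cv2.minAreaRect(P[rest][:,:2].astype(np.float32)))
s=env.state();print(s['eef_pos'],s['tcp_rot'][2],s['joints'])
E
python3 meas.py
```

```text
wrist 5840 all ((455.40972900390625, 143.76730346679688), (40.091583251953125, 160.41363525390625), 10.367977142333984) cyl ((457.2279357910156, 132.16677856445312), (35.566017150878906, 103.50337219238281), 10.198899269104004) top z 56.34109908181671 rest ((434.2681884765625, 145.06617736816406), (121.07732391357422, 107.38969421386719), 10.492310523986816)
top 430 all ((462.0887145996094, 73.24036407470703), (56.49148941040039, 43.286991119384766), 84.2236328125) cyl ((464.3450622558594, 90.39435577392578), (20.717693328857422, 37.57430648803711), 84.46290588378906) top z 56.45662555538769 rest ((450.1002197265625, 77.35768127441406), (58.432762145996094, 166.6967010498047), 89.92375946044922)
scene 1384 all ((465.03790283203125, 135.47323608398438), (30.91258430480957, 181.6055450439453), 10.698235511779785) cyl ((463.21673583984375, 135.33023071289062), (28.551820755004883, 104.84837341308594), 11.637370109558105) top z 54.51125320005696 rest ((448.95458984375, 160.753173828125), (72.511474609375, 156.62167358398438), 47.47382736206055)
[455.71796712 132.66576698 250.39065643] 1.7405700783223508 [ 1.44110265e-01  3.34419045e-01  1.96686343e+00 -3.87091648e-04
  8.39944978e-01 -2.54052076e-02]
```

View pics/m_wrist.png

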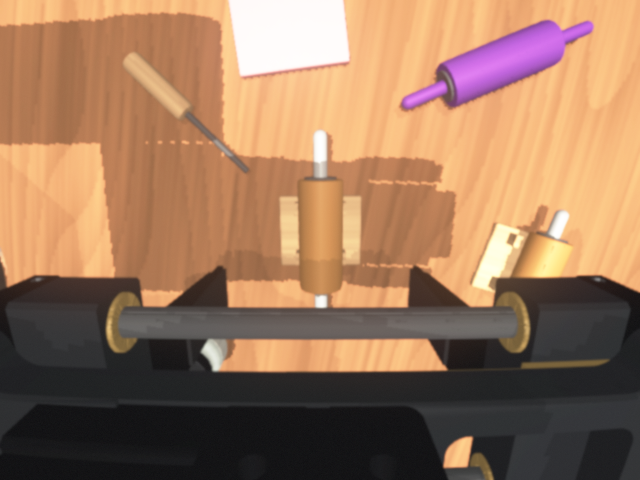

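Call:
jog_arm([
  [0,0,-0.5,-1,1.5,50,95],
  [0,0,0,0,0,50,95],
  [0,0,0,0,0,35,95],
  [0,0,0,0,0,20,95],
  [0,0,0,0,0,0,60],
  [0,0,0,0,0,0,35],
  [0,0,0,0,0,0,35],
  [0,0,0,0,0,0,35],
])

```text
t: 4.47
eef_pos: [457.3, 133.0, 95.9]
tcp_rot: [3.14, 0.0, 1.751]
ft_force: [-0.6, -0.3, -0.0]
opening: 0.632
grip_force: 0.0
```

Call:
jog_arm([
  [0,0,0,0,0,0,20],
  [0,0,0,0,0,0,20],
  [0,0,0,0,0,0,20],
  [0,0,0,0,0,0,20],
  [0,0,0,0,0,0,20],
])

```text
t: 5.1
eef_pos: [457.2, 133.1, 95.3]
tcp_rot: [3.141, 0.0, 1.751]
ft_force: [1.4, 1.2, 0.7]
opening: 0.415
grip_force: 30.0
```

Call:
jog_arm([
  [0,0,0,0,0,-15,20],
  [0,0,0,0,0,-40,20],
  [0,0,0,0,0,-50,20],
  [0,0,0,0,0,-50,20],
  [0,0,0,0,0,0,20],
])

```text
t: 5.72
eef_pos: [457.4, 133.2, 253.9]
tcp_rot: [3.135, 0.0, 1.751]
ft_force: [-0.2, -0.0, -3.2]
opening: 0.416
grip_force: 30.0
```

```bash
python3 -c "
from h import *
s=env.state();print(s['eef_pos'],s['ft_force'],s['opening'],s['grip_force'])
plan([511.5,-167,250],70.5,7,20)"
```

```text
[457.37803127 133.16059471 253.88240242] [-0.18474527 -0.04353851 -3.2113072 ] 0.4155817050874152 29.99927043914795
[0.1, -0.0, 4.3, -43.6, -0.1, 0.6, 20.0],[0.1, -0.0, 4.3, -43.5, 3.1, 0.6, 20.0],[0.1, -0.0, 4.3, -43.1, 6.4, 0.6, 20.0],[0.1, -0.0, 4.3, -42.5, 9.6, 0.6, 20.0],[0.1, -0.0, 4.3, -41.7, 12.7, 0.6, 20.0],[0.1, -0.0, 4.3, -40.6, 15.8, 0.6, 20.0],[0.1, -0.0, 4.3, -39.3, 18.7, 0.6, 20.0],n 7
```

Call:
jog_arm([
  [0,0,4,-43.5,0,0,20],
  [0,0,4.5,-43.5,3,0,20],
  [0,0,4.5,-43,6.5,0,20],
  [0,0,4.5,-42.5,9.5,0,20],
  [0,0,4.5,-41.5,12.5,0,20],
  [0,0,4,-40.5,16,0,20],
  [0,0,4,-39.5,18.5,0,20],
  [0,0,0,0,0,0,20],
  [0,0,0,0,0,0,20],
])

```text
t: 6.85
eef_pos: [509.2, -166.5, 249.4]
tcp_rot: [-3.139, -0.0, 1.228]
ft_force: [0.4, -0.0, -2.2]
opening: 0.416
grip_force: 30.0
```

```bash
cat > rel.py <<'E'
from h import *
import sys,time
s=env.state();print(np.round(s['eef_pos'],2),np.degrees(s['tcp_rot']).round(2),s['ft_force'].round(1),s['opening'],s['grip_force'])
C=np.array([513.0,-167.6]);a=np.radians(-19.5);X=np.array([np.cos(a),np.sin(a)]);Y=np.array([-np.sin(a),np.cos(a)])
d=s['eef_pos'][:2]-C;print('tcp in stand',(d@X).round(2),(d@Y).round(2))
for n in('wrist','scene','top'):
    c=snap(n,sys.argv[1]+n+'.png');P=cloud(c);ok=c['z_map']>0
    q=P-np.r_[C,0];x=q[...,:2]@X;y=q[...,:2]@Y;z=q[...,2]
    hs=cv2.cvtColor(c['color'],cv2.COLOR_RGB2HSV)
    amb=ok&(abs(x)<45)&(abs(y)<60)&(z>50)&(z<240)&(hs[...,0]<20)&(hs[...,1]>120)&(hs[...,2]>60)
    if amb.sum()>20: print(n,'amber',amb.sum(),'x',np.percentile(x[amb],[2,98]).round(1),'y',np.percentile(y[amb],[1,99]).round(1),'z',np.percentile(z[amb],[2,98]).round(1))
    zc=float(sys.argv[2])
    for sg in(1,-1):
        e=ok&(abs(x)<14)&(y*sg>62)&(y*sg<110)&(abs(z-zc)<12)&(hs[...,1]<70)&(hs[...,2]>70)
        if e.sum()>8: print(n,'end',sg,e.sum(),'x',np.percentile(x[e],[3,50,97]).round(1),'y',np.percentile(y[e],[1,99]).round(1),'z',np.percentile(z[e],[3,50,97]).round(1))
E
python3 rel.py a 193
```

```text
[ 509.15 -166.47  249.4 ] [-1.7987e+02 -2.0000e-02  7.0340e+01] [ 0.4 -0.  -2.2] 0.4164241197818492 29.999373257160187
tcp in stand -4.0 -0.21
wrist amber 12144 x [-22.4  14.6] y [-27.7  48.9] z [194.1 210.5]
wrist end 1 1883 x [-9.3 -4.   1.6] y [62.4 89.3] z [191.7 194.9 196.6]
scene amber 986 x [-30.4  20.6] y [-45.5  52.9] z [172.6 227.8]
scene end 1 119 x [-5.1  0.1  2.5] y [62.5 92.5] z [186.5 191.8 194.9]
scene end -1 44 x [-3.5  0.4  3. ] y [-85.  -62.8] z [188.4 192.4 194.1]
top amber 452 x [-23.   14.5] y [27.4 51.9] z [189.4 211.1]
top end 1 158 x [-8.8 -4.5  1.1] y [62.2 90.3] z [191.2 194.8 197.4]
```

Call:
jog_arm([
  [0,0,0,2,3.5,20,20],
  [0,0,0,0,0,30,20],
  [0,0,0,0,0,25,20],
  [0,0,0,0,0,14,20],
  [0,0,0,0,0,0,20],
  [0,0,0,0,0,0,20],
])

```text
t: 7.75
eef_pos: [514.2, -166.2, 162.0]
tcp_rot: [3.14, 0.0, 1.228]
ft_force: [0.1, -0.8, -2.8]
opening: 0.414
grip_force: 30.0
```

```bash
python3 rel.py b 102
python3 - <<'E'
import cv2,numpy as np
s=cv2.imread('pics/bscene.png');w=cv2.imread('pics/bwrist.png')
cv2.imwrite('pics/bb.png',np.hstack([cv2.resize(s[150:290,140:300],(400,350)),cv2.resize(w[90:330,180:454],(400,350))]))
E
```

```text
[ 514.15 -166.21  162.03] [1.7993e+02 1.0000e-02 7.0350e+01] [ 0.1 -0.8 -2.8] 0.41357080890988746 29.99926507472992
tcp in stand 0.62 1.69
wrist amber 14097 x [-20.1  38.3] y [-25.1  50.7] z [108.6 187.8]
wrist end 1 2248 x [-12.1   0.4   6.3] y [62.2 91.2] z [ 93.6 107.3 109.2]
scene amber 1075 x [-30.6  43.3] y [-42.1  53.9] z [ 86.7 205.1]
scene end 1 114 x [-1.3  4.9  8.3] y [62.5 93.9] z [ 97.9 104.5 107.4]
top amber 282 x [-18.1  18.6] y [32.8 53.1] z [101.2 123.2]
top end 1 149 x [-11.7  -0.3   6.4] y [62.5 90.6] z [ 93.5 106.7 110.1]
```

View pics/bb.png

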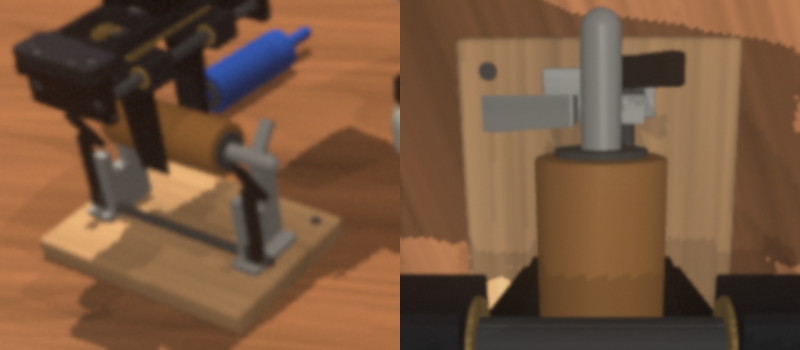

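Call:
jog_arm([
  [0,0,0,0,-1.5,6,20],
  [0,0,0,0,0,5,20],
  [0,0,0,0,0,3,20],
  [0,0,0,0,0,0,20],
])

```text
t: 8.4
eef_pos: [512.3, -165.7, 146.9]
tcp_rot: [-3.141, 0.0, 1.228]
ft_force: [0.3, 0.0, -1.8]
opening: 0.416
grip_force: 30.0
```

Call:
jog_arm([
  [0,0,0,0,0,1,20],
  [0,0,0,0,0,1,20],
  [0,0,0,0,0,0,20],
  [0,0,0,0,0,0,20],
])

```text
t: 8.9
eef_pos: [512.4, -165.7, 145.3]
tcp_rot: [3.142, 0.0, 1.228]
ft_force: [-0.9, -0.1, -2.9]
opening: 0.412
grip_force: 30.0
```

Call:
jog_arm([
  [0,0,0,0,-0.5,1,20],
  [0,0,0,0,0,0.5,20],
  [0,0,0,0,0,0,20],
  [0,0,0,0,0,0,20],
])

```text
t: 9.4
eef_pos: [511.8, -165.6, 143.7]
tcp_rot: [-3.141, 0.0, 1.228]
ft_force: [-1.7, -0.8, -1.5]
opening: 0.412
grip_force: 30.0
```

Call:
jog_arm([
  [0,0,0,0,0,0.5,20],
  [0,0,0,0,0,0,20],
  [0,0,0,0,0,0,48],
  [0,0,0,0,0,0,60],
  [0,0,0,0,0,0,60],
  [0,0,0,0,0,0,60],
  [0,0,0,0,0,0,60],
])

```text
t: 10.28
eef_pos: [512.0, -165.6, 143.2]
tcp_rot: [3.141, 0.0, 1.228]
ft_force: [0.3, -0.2, -0.3]
opening: 0.631
grip_force: 0.0
```

```bash
python3 rel.py c 84
python3 - <<'E'
import cv2,numpy as np
s=cv2.imread('pics/cscene.png');w=cv2.imread('pics/cwrist.png')
cv2.imwrite('pics/cc.png',np.hstack([cv2.resize(s[150:290,140:300],(400,350)),cv2.resize(w[90:330,180:454],(400,350))]))
E
```

```text
[ 511.96 -165.61  143.23] [1.7999e+02 1.0000e-02 7.0330e+01] [ 0.3 -0.2 -0.3] 0.6306276210791028 0.0
tcp in stand -1.64 1.53
wrist amber 13984 x [-32.5  30.5] y [-25.4  50.6] z [ 90.  167.9]
wrist end 1 2295 x [-10.2  -2.3   9. ] y [62.1 91. ] z [72.8 88.7 94.3]
scene amber 1006 x [-35.3  39.2] y [-38.7  54. ] z [ 67.5 201.9]
scene end 1 121 x [-12.7  -1.5   4. ] y [62.7 94. ] z [80.5 87.  94.4]
top amber 257 x [-21.   15.7] y [33.1 53.5] z [ 81.1 104.2]
top end 1 139 x [-9.4 -2.6  4.2] y [62.2 91.1] z [76.5 88.  92.2]
```

View pics/cc.png

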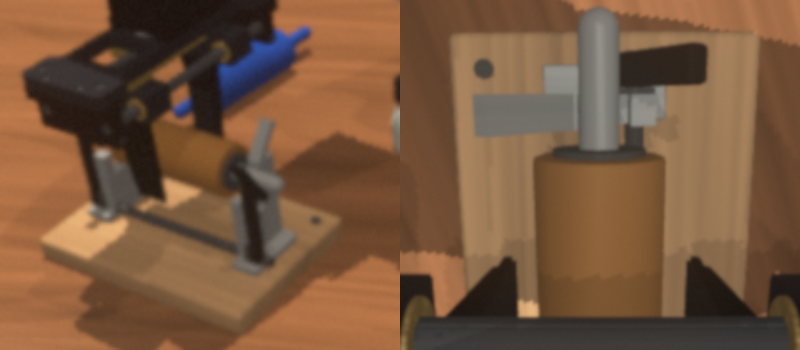

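Call:
jog_arm([
  [0,0,0,0,0,-12,60],
  [0,0,0,0,0,-25,60],
  [0,0,0,-1,0.5,-33,70],
  [0,0,10,0,0,0,70],
  [0,0,10,0,0,0,70],
  [0,0,10,0,0,0,70],
  [0,0,10,0,0,0,70],
  [0,0,10,0,0,0,70],
  [0,0,10,0,0,0,70],
  [0,0,10,0,0,0,70],
])

```text
t: 11.68
eef_pos: [512.1, -166.7, 214.1]
tcp_rot: [3.141, -0.001, 0.0]
ft_force: [0.3, 0.1, -0.2]
opening: 0.736
grip_force: 0.0
```

Call:
jog_arm([
  [0,0,10,0,0,0,70],
  [0,0,10,0,0,0,70],
  [0,0,0,0,0,0,70],
  [0,0,0,0,0,0,70],
])

```text
t: 12.18
eef_pos: [512.1, -166.7, 213.6]
tcp_rot: [3.142, -0.0, -0.339]
ft_force: [0.2, 0.2, 0.1]
opening: 0.737
grip_force: 0.0
```

```bash
python3 rel.py d 84
python3 - <<'E'
import cv2,numpy as np
s=cv2.imread('pics/dscene.png');w=cv2.imread('pics/dwrist.png')
cv2.imwrite('pics/dd.png',np.hstack([cv2.resize(s[150:290,140:300],(400,350)),cv2.resize(w,(400,350))]))
E
```

```text
[ 512.06 -166.69  213.63] [ 1.7999e+02 -2.0000e-02 -1.9450e+01] [0.2 0.2 0.1] 0.7374598596134332 0.0
tcp in stand -1.19 0.55
wrist amber 11061 x [-17.5  33.7] y [-55.4  49.6] z [ 86.9 238.6]
wrist end 1 870 x [-10.4  -0.7   9.6] y [62.1 89.6] z [72.7 88.6 94.6]
wrist end -1 842 x [-10.1  -0.6  10.3] y [-89.  -62.2] z [72.8 88.7 94.8]
scene amber 1374 x [-13.2  33.1] y [-50.7  53.9] z [ 71.  238.9]
scene end 1 117 x [-11.8  -0.9   4.3] y [62.4 94.1] z [80.4 86.5 94.8]
scene end -1 50 x [-10.6   1.1   4.7] y [-85.3 -62.2] z [82.  87.1 93. ]
top amber 202 x [-21.7  33.8] y [16.7 59.6] z [ 83.3 236.6]
top end 1 73 x [-10.5  -3.6   3. ] y [65.9 91.4] z [82.5 88.  91.4]
```

View pics/dd.png

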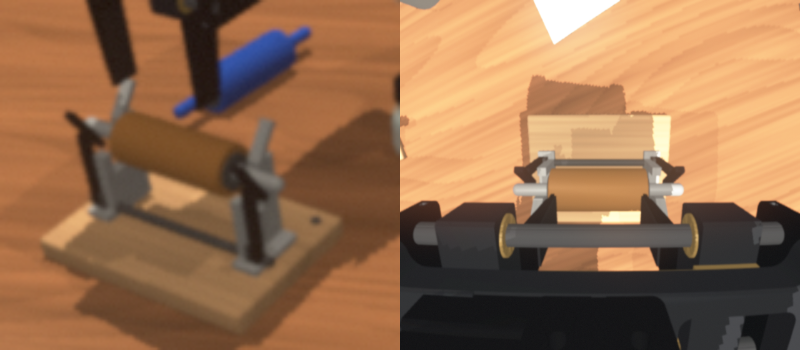

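Call:
jog_arm([
  [0,0,0,0,0,14,70],
  [0,0,0,0,0,12,70],
  [0,0,0,0,0,4,70],
  [0,0,0,0,0,3,70],
  [0,0,0,0,0,2,70],
  [0,0,0,0,0,1,70],
])

```text
t: 13.08
eef_pos: [512.6, -166.9, 178.3]
tcp_rot: [3.141, -0.002, -0.343]
ft_force: [-2.4, 1.4, 14.1]
opening: 0.735
grip_force: 7.5
```

Call:
jog_arm([
  [0,0,0,0,0,2,70],
  [0,0,0,0,0,2,70],
  [0,0,0,0,0,2,70],
  [0,0,0,0,0,2,70],
])

```text
t: 13.58
eef_pos: [513.1, -167.2, 170.7]
tcp_rot: [3.141, -0.004, -0.343]
ft_force: [1.1, -0.1, 8.0]
opening: 0.739
grip_force: 4.0
```

Call:
jog_arm([
  [0,0,0,0,0,2,70],
  [0,0,0,0,0,2,70],
  [0,0,0,0,0,2,70],
  [0,0,0,0,0,2,70],
  [0,0,0,0,0,2,70],
  [0,0,0,0,0,1.5,70],
])

```text
t: 14.32
eef_pos: [512.1, -166.7, 157.6]
tcp_rot: [3.142, 0.0, -0.343]
ft_force: [-0.5, 0.2, 7.4]
opening: 0.735
grip_force: 4.0
```

Call:
jog_arm([
  [0,0,0,0,0,0.5,70],
  [0,0,0,0,0,0,70],
])

```text
t: 14.58
eef_pos: [512.3, -166.8, 157.7]
tcp_rot: [3.141, -0.001, -0.343]
ft_force: [-0.4, 0.0, 4.5]
opening: 0.734
grip_force: 2.4
```

Call:
jog_arm([
  [0,0,0,0,0,-10,70],
  [0,0,0,0,0,-30,70],
  [0,0,0,0,0,-40,70],
  [0,0,0,-15,0,-20,70],
  [0,0,0,0,0,0,70],
  [0,0,0,0,0,0,70],
])

```text
t: 15.32
eef_pos: [498.0, -161.7, 256.7]
tcp_rot: [3.142, 0.0, -0.343]
ft_force: [-0.3, -0.0, -0.4]
opening: 0.736
grip_force: 0.0
```

```bash
python3 rel.py e 60
python3 - <<'E'
import cv2,numpy as np
s=cv2.imread('pics/escene.png');w=cv2.imread('pics/ewrist.png')
cv2.imwrite('pics/ee.png',np.hstack([cv2.resize(s[150:290,140:300],(400,350)),cv2.resize(w[80:320,160:480],(400,350))]))
E
```

```text
[ 498.03 -161.69  256.75] [ 1.800e+02  2.000e-02 -1.967e+01] [-0.3 -0.  -0.4] 0.7359345356988172 0.0
tcp in stand -16.08 0.58
wrist amber 6023 x [-17.3  19.8] y [-48.6  48. ] z [ 63.  206.4]
wrist end 1 298 x [-7.7  1.8 11.7] y [62.1 90.1] z [53.6 64.9 71.7]
wrist end -1 404 x [-7.3 -1.9 12.1] y [-90.3 -62.1] z [54.3 65.1 71.6]
scene amber 1126 x [-26.3  20.9] y [-45.4  51.8] z [ 51.9 229.7]
scene end 1 83 x [-12.8   5.3  11.1] y [63.2 93.6] z [54.5 62.2 71.5]
scene end -1 33 x [-4.8  1.6 12. ] y [-83.1 -62.6] z [62.8 64.6 71.2]
top amber 170 x [-18.7  -7.5] y [ 3.2 50.9] z [54.1 77.5]
top end 1 51 x [-3.3 -0.3  7.2] y [71.2 90.5] z [60.7 63.4 66.8]
```

View pics/ee.png

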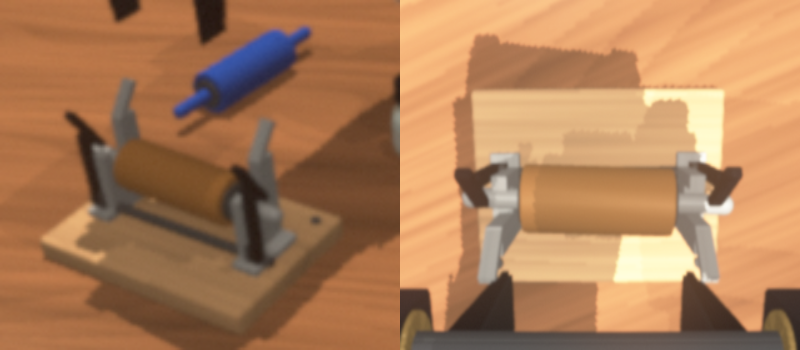

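The roller sits level in both forks. Both axle ends have their tops at about z = 65–66, so the centre is at about 60, and the black jaws are closed over them.

```bash
python3 -c "
from cell import env
print(env.job_done())"
```

```text
the job is handed in; nothing more can be done
None
```

The long roller is home and level in both forks with the jaws closed over it; it was first laid on the jaws, let go, then pressed down, and the job was handed in at about 15.5 s with the short roller, tub and jar never touched.

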